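# Snap the red marker into the bench pen clip

### The job

Put the red marker away in the pen clip on the bench: lay it level along the clip, about midway over both forks, and press it straight down past the orange sprung jaw until it sits fully home on the seats and the jaw has snapped shut over it, then let go. Leave the white marker with the black cap where it lies.

Things in the scene. Friction and masses are not known exactly. Their poses are not given: they have to be found in the camera images.
- red_marker: Red marker pen lying on the bench, a straight rod 128 mm long, 12 mm thick, about 20 g. Origin: centre of its underside (6 mm below its centre line), midway along it. y runs along the pen, z up. Either way round will do in the clip. Not the red-handled screwdriver or pliers.
- white_marker: White marker pen with a black cap, same size and same axes as the red one; a bystander to be left alone.
- clip_seat (a point): Centre of the bench-fixed pen clip at seat-floor height (30 mm up), where the pen's underside comes to rest. y: along the seated pen; x: from jaw to fixed prongs; z up. Grey base 74x124 mm, 8 mm thick; two forks 12 mm wide at y = +-44 mm, the 76 mm between them free for fingers to 10 mm below the seat. Aluminium prongs, inner face x = +12 mm, flared outward to the top, 36 mm above the seat.
- clip_jaw (a joint): Orange sprung jaw, an arm on each fork turning together: 0 = shut, up to 0.6 rad swung away from the seat; a light spring shuts it. Shut, its inner face is at x = -6.5 mm of clip_seat; its nose juts to x = +3, 16 mm above the seat, and a ramp rises outward to 36 mm above. A level pen pressed down near x = 0 pushes it about 0.2 rad aside (5 to 15 N) and drops under the nose.
Not all that is in view belongs to the job. There is more than one size of the part that bears clip_seat; the job needs the largest.

How it is judged (in metres and radians):
On the way:
1. the red marker, over the clip, pushes the sprung jaw aside (value of joint clip_jaw above 0.05 rad and horizontal distance between red_marker and clip_seat below 0.03 m and z of red_marker in the frame of clip_seat above 0.003 m), for 0.03 s.
At the end, for the whole second after the job is handed in: The red marker lies at rest on both seats of the clip: its underside within 5 mm of the seat height, within 9 mm across and 20 mm along of the clip's centre, in line with the clip within 0.17 rad, and the jaw shut over it (below 0.05 rad) (z of red_marker in the frame of clip_seat between -0.005 and 0.005 m and x of red_marker in the frame of clip_seat between -0.009 and 0.009 m and y of red_marker in the frame of clip_seat between -0.02 and 0.02 m and angle between the y axis of red_marker and the y axis of clip_seat, either way round below 0.17 rad and value of joint clip_jaw below 0.05 rad and linear speed of red_marker below 0.02 m/s); the robot touches nothing.
It fails at once if the white marker is moved more than 30 mm (distance of white_marker from where it was at the start of the episode above 0.03 m).
It also fails if it takes over 38 s, if anything falls off the work surface, if the arm or the gripper's body presses on something with over 40 N, if the wrist force passes 120 N, or if a joint passes its speed limit or range.

### The arm

A 6-joint arm with a two-finger parallel gripper is mounted at the origin on a cart in front of the work surface, level with it; the furniture and walls round the work are solid. World frame = base frame: x ahead of the robot, y to its left, z up, the work surface at z = 0. Lengths are in mm, angles in rad, forces in N, time in s.
With the tool pointing down it reaches from about 250 to 850 mm from the base axis. Payload 12.5 kg.
Tool frame: the origin (TCP) lies midway between the tips of the shut fingers; the grasp point (between the pads) lies 19 mm behind it (manip.tcp_to_grasp is the distance from the TCP to the grasp point, in mm); z points along the fingers, y is the direction in which the jaws open and shut (so a half turn about z gives the same grasp; the last joint's range is limited). The gripper opens to 93 mm and grips with 3 to 60 N. Pads are 15 mm wide; open, the fingers measure 128 mm over their backs; the gripper's body (75 mm by 188 mm) begins 65 mm behind the grasp point.
Start: joints at [1.216, 0.351, 1.652, -0, 1.139, -0.085], TCP at [146.565, 530.097, 218.633] pointing down, gripper open.
Joint ranges: [-2.75, 2.75], [-0.79, 2.1], [0.01, 2.65], [-1.57, 4.71], [0.07, 3.14], [-2.87, 2.87]. Speed limits (rad/s): [2.22, 2.22, 2.79, 3.14, 3.14, 3.14].

### API

Orientations are given as a rotation vector (axis times angle).
In Python, from workcell import manip gives the robot as it stands.
- The arm moves only by the tool servo_tool, never from a script. Its argument "moves" is a list of rows, each an object with "twist": the turn, a rotation vector about the tool's x, y, z in rad, a list of three; "dp": the shift along the tool's x, y, z in m, a list of three; "jaw": the gripper's target within -1 to 1 (shut at 1, half-way at 0, fully open at -1). In form: [{"twist": [wx, wy, wz], "dp": [x, y, z], "jaw": jaw}, ...]. A call has exactly 10 rows; each row is the pose to reach, as a shift and turn from the pose measured when the call began, along the tool's axes at that moment; what a row does not reach only later rows make up. A row lasts 1/10 s, in which the tool goes at most 50 mm and 8.59 degrees, less where a joint would pass 70% of its speed; a pose out of reach is approached as far as the arm can. A call with a gripper value outside its range is refused whole. The fingers move at their own pace and stop on an object; "grip_force" is the grip in N (left out, the last holds). Time passes only in rows, so rows that repeat a pose let the fingers close, or fill a call up. It gives the time, the measured TCP pose, the force and the opening at its end, in the units of the state.
- manip.sense(): the state, without advancing time (a new reading comes with each control period).
- manip.camera(name): name is "scene" or "top"; returns (picture, depth): 384x512x3 uint8, red, green, blue; 384x512 float32, mm along the optical axis (not along the pixel's ray), 0 where there is no reading.
- manip.camera_info(name): a dict with "vfov" (degrees; the focal length in pixels is half the picture's height over the tangent of half this angle, whatever the lens; pixels are square), "cx", "cy" (the principal point, pixels), "origin" and "orientation" of the camera in the world. Camera axes: x right, y up, looking along -z (the intrinsics and any distortion apply to the point x, -y, -z); pixel columns grow to the right and rows downward; lengths in mm; the calibration is good to about 2 mm. A picture is of the moment at which its call begins. camera_info takes no time and is no camera call.
- manip.close_job(): hands the job in, once; it reports no verdict.
The state is a dict: "clock": time; "joint_pos": joint angles; "joint_vel": joint speeds; "effort": joint torques, N m; "position": TCP position; "eef_rot": TCP orientation; "force": force on the tool from outside, world axes, zero at the start; "ft_torque": the same for the moment, N m; "gripper_width": opening from 0.0 (shut) to 1.0 (fully open).
Only numpy, scipy, OpenCV 4.12 (cv2) and the standard library are available. Lean on these libraries where they do the work, as an engineer would, in place of code of your own. Each camera call takes 0.05 s, during which the arm holds its last target.

## Working session

There is one attempt and no reset: what is moved stays moved. The work goes in short steps, Python scripts to look and compute and a tool call to move; the robot and the scene stay as the last step left them, time stands still between calls to the robot, and variables do not carry over. Pictures are saved under pics/ and viewed, and the job is handed in when it is done.

Besides the shell and the picture viewer there is one more tool, called after "Request:" by a JSON object that holds its "name" and its "arguments". servo_tool: Moves the arm, as the interface text tells. Its arguments: {"type":"object","properties":{"moves":{"type":"array"},"grip_force":{"type":"number"}},"required":["moves"]}

```bash
mkdir -p pics; ls
cat > h.py <<'E'
import numpy as np,cv2
from scipy.spatial.transform import Rotation as R
from workcell import manip
def snap(n,f):
    im,d=manip.camera(n); cv2.imwrite(f'pics/{f}.png',im[:,:,::-1]); np.save(f'pics/{f}.npy',d); return im,d
def px(n,u,v,d):
    c=manip.camera_info(n); f=192/np.tan(np.radians(c['vfov'])/2)
    p=np.array([(u-c['cx'])/f*d,-(v-c['cy'])/f*d,-d])
    return R.from_rotvec(c['orientation']).apply(p)+np.array(c['origin'])
E
python3 - <<'E'
from h import *
print(manip.camera_info('top'),manip.camera_info('scene'))
snap('top','t0');snap('scene','s0')
print(manip.sense())
E
```

```text
pics
{'vfov': 49.79355669904888, 'cx': 261.6883733791896, 'cy': 197.7846595434025, 'origin': array([456.32932505,  17.19325111, 966.40947201]), 'orientation': array([ 0.0289091 , -0.06739811, -1.56042723])} {'vfov': 45.16605428975969, 'cx': 256.74932062360887, 'cy': 190.423263043734, 'origin': array([ -25.56823079, -399.04047117,  842.69044118]), 'orientation': array([ 0.65726054, -0.32115107, -0.89508034])}
{'clock': 0.1, 'joint_pos': array([ 1.21642688e+00,  3.51159553e-01,  1.65235359e+00, -6.07797329e-06,
        1.13912123e+00, -8.45877387e-02]), 'joint_vel': array([ 1.09484534e-04, -2.18143850e-03,  9.89065530e-05,  1.89922183e-04,
        7.03449530e-04, -4.74951468e-04]), 'effort': array([ 4.55517857e-04, -4.98025739e+01, -2.85706866e+01,  7.00156786e-02,
        2.38907046e-02,  1.68392012e-05]), 'position': array([146.44778736, 529.81928474, 218.17023067]), 'eef_rot': array([-4.22454358e-01, -3.11283520e+00,  1.59884603e-03]), 'force': array([ 0.43759538, -0.03280162, -0.04340668]), 'ft_torque': array([-0.02238789, -0.04953871,  0.00550831]), 'gripper_width': 0.9996126770586795}
```

View pics/t0.png

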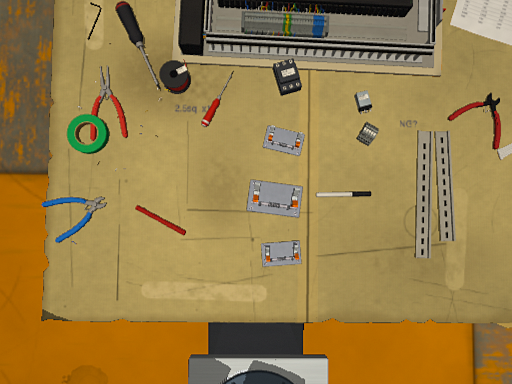

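View pics/s0.png

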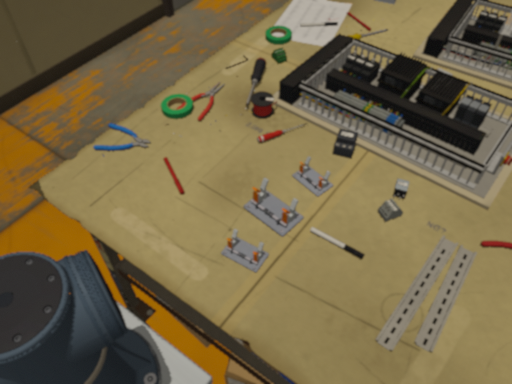

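The red marker runs from top (137,207) to (185,233). The red screwdriver is at (217,100) and the red pliers are at (108,105) and (478,110). There are three clips, at (284,139), (275,198) and (281,253); the middle one looks largest. I'll enlarge it and measure.

Run:
```python
from h import *
im=cv2.imread('pics/t0.png'); d=np.load('pics/t0.npy')
a=cv2.resize(im[115:275,235:315],None,fx=7,fy=7,interpolation=cv2.INTER_CUBIC)[:,:]
c=cv2.resize(im[170:225,240:310],None,fx=8,fy=8,interpolation=cv2.INTER_CUBIC)
m=cv2.resize(im[195:245,125:195],None,fx=8,fy=8,interpolation=cv2.INTER_CUBIC)
cv2.imwrite('pics/clip.png',c);cv2.imwrite('pics/mk.png',m)
cv2.imwrite('pics/clips3.png',cv2.resize(im[115:275,235:330],None,fx=3.7,fy=3.7,interpolation=cv2.INTER_CUBIC))
s=cv2.imread('pics/s0.png');cv2.imwrite('pics/sclip.png',cv2.resize(s[150:280,210:340],None,fx=4.5,fy=4.5,interpolation=cv2.INTER_CUBIC))
# red marker
hsv=cv2.cvtColor(im,cv2.COLOR_BGR2HSV); mask=(((hsv[...,0]<8)|(hsv[...,0]>172))&(hsv[...,1]>150)&(hsv[...,2]>60)).astype(np.uint8)
mask[:195]=0;mask[245:]=0;mask[:,:125]=0;mask[:,195:]=0
v,u=np.nonzero(mask);print(len(u),cv2.minAreaRect(np.c_[u,v].astype(np.float32)))
P=np.array([px('top',a,b,d[b,a]) for a,b in zip(u,v)])
print(np.percentile(P[:,2],[5,50,95]))
print(cv2.minAreaRect(P[:,:2].astype(np.float32)), np.median(P,axis=0))
for b,a in [(198,180),(300,150),(230,210)]: print('bench',px('top',a,b,d[b,a]))
```

```text
246 ((160.45858764648438, 219.65921020507812), (55.067996978759766, 4.868330001831055), 28.610462188720703)
[ 8.11220262 11.69954217 15.0163971 ]
((451.30548095703125, 152.8697509765625), (267.183837890625, 48.43756866455078), 81.84507751464844) [459.54743053 222.16909241  11.69954217]
bench [513.31111172 183.94586271   0.8209392 ]
bench [278.76516734 247.31138693   1.11955309]
bench [4.39635716e+02 1.13131054e+02 2.77025044e-01]
```

View pics/clips3.png

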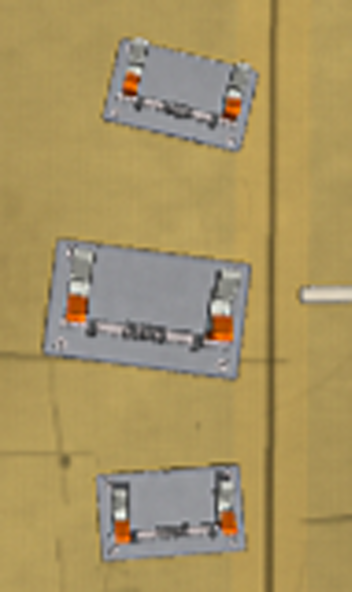

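View pics/clip.png

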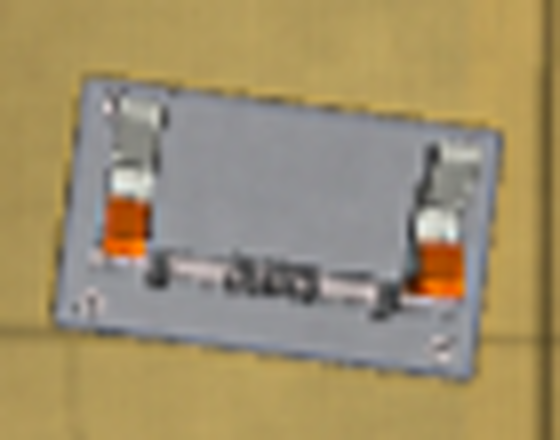

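View pics/sclip.png

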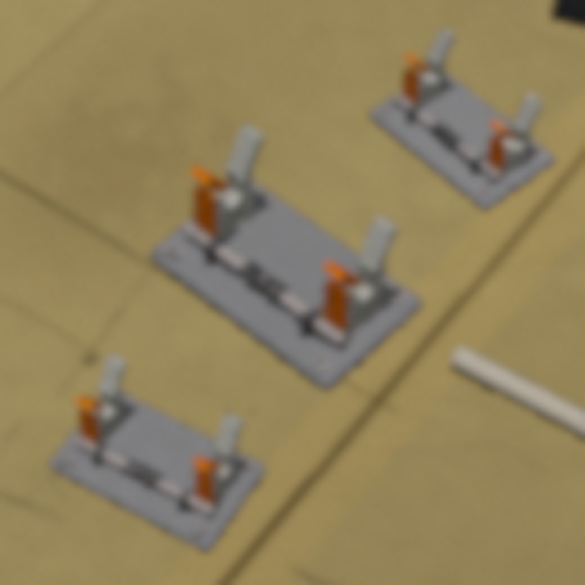

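View pics/mk.png

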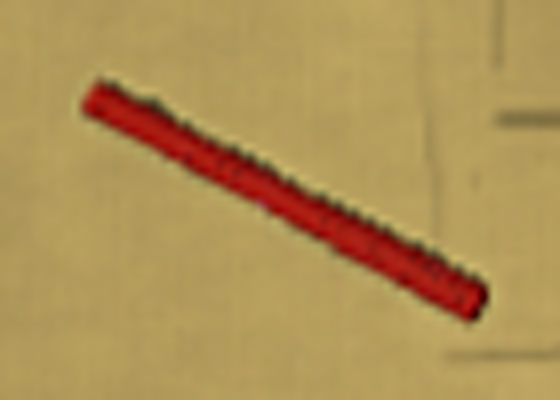

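The middle clip (275,198) is clearly the largest. The red rod ends are about (136,207) and (185,233). Next I'll intersect the rays with the known planes.

```bash
cat >> h.py <<'E'
def pz(n,u,v,z):
    c=np.array(manip.camera_info(n)['origin']); p=px(n,u,v,100.)
    return c+(p-c)*(z-c[2])/(p[2]-c[2])
E
python3 - <<'E'
from h import *
g=lambda x,y,z,ox=240,oy=170:pz('top',(x+.5)/8-.5+ox,(y+.5)/8-.5+oy,z)
C=np.array([g(*q,8) for q in [(88,75),(502,130),(470,380),(55,325)]])
print(C.round(1)); ctr=C.mean(0); print('base ctr',ctr, [np.linalg.norm(C[i]-C[(i+1)%4]).round(1) for i in range(4)])
yv=(C[0]-C[1]+C[3]-C[2]);yv/=np.linalg.norm(yv); xv=np.array([yv[1],-yv[0],0])
print('y',yv,'x',xv, np.degrees(np.arctan2(yv[0],yv[1])))
loc=lambda p:((p-ctr)@xv,(p-ctr)@yv)
for nm,q,z in [('noseL',(129,197),46),('noseR',(439,241),46),('prongL',(133,168),32),('prongR',(441,207),32),('toutL',(124,256),66),('toutR',(440,297),66),('prtopL',(143,100),66),('prtopR',(460,146),66)]: print(nm,np.round(loc(g(*q,z)),1))
d=np.load('pics/t0.npy'); 
for cx,cy in [(130,182),(438,224),(127,225),(440,268),(280,180),(135,140),(455,185)]:
    u,v=int((cx)/8+240),int(cy/8+170); p=px('top',u,v,d[v,u]); print((cx,cy),p.round(1),np.round(loc(p),1))
M=np.array([g(*q,7,125,195) for q in [(88,95),(480,303)]]); print('mk',M.round(1),M.mean(0).round(1),np.linalg.norm(M[0]-M[1]))
# depth of red along scan
im=cv2.imread('pics/t0.png')
v,u=np.nonzero((im[...,2]>120)&(im[...,1]<60)); k=(v>195)&(v<245)&(u>125)&(u<195)
P=np.array([pz('top',a,b,9.) for a,b in zip(u[k],v[k])]);print(cv2.minAreaRect(P[:,:2].astype(np.float32)))
s=manip.sense();print(R.from_rotvec(s['eef_rot']).as_matrix().round(3))
E
```

```text
[[ 559.    20.2    8. ]
 [ 544.3 -100.6    8. ]
 [ 471.5  -91.5    8. ]
 [ 486.2   29.     8. ]]
base ctr [515.26104884 -35.70554121   8.        ] [np.float64(121.7), np.float64(73.4), np.float64(121.4), np.float64(73.3)]
y [1.21279154e-01 9.92618440e-01 9.35533220e-16] x [ 0.99261844 -0.12127915  0.        ] 6.965931932070141
noseL [ 0.3 44.4]
noseR [ -0.5 -43. ]
prongL [ 9.6 44.3]
prongR [ 10.1 -43.7]
toutL [-17.3  43.6]
toutR [-17.1 -43.3]
prtopL [25.7 44.1]
prtopR [ 24.7 -43.5]
(130, 182) [527.    7.5  29.8] [ 6.5 44.3]
(438, 224) [514.2 -78.8  32.2] [  4.1 -42.9]
(127, 225) [511.5   9.9  60.5] [-9.3 44.8]
(440, 268) [501.4 -78.   61.9] [ -8.7 -43.6]
(280, 180) [529.3 -37.    6.5] [14.1  0.4]
(135, 140) [536.1   7.9  57. ] [15.4 45.8]
(455, 185) [524.1 -81.1  52.3] [ 14.3 -44. ]
mk [[492.4 284.4   7. ]
 [433.7 170.8   7. ]] [463.  227.6   7. ] 127.90450096560146
((462.3380432128906, 227.41888427734375), (124.71646118164062, 9.633800506591797), 62.00660705566406)
[[-0.964  0.267 -0.   ]
 [ 0.267  0.964 -0.001]
 [ 0.    -0.001 -1.   ]]
```

Run:
```python
from h import *
g=lambda x,y,z:pz('scene',(x+.5)/4.5-.5+210,(y+.5)/4.5-.5+150,z)
C=np.array([g(*q,8) for q in [(152,257),(327,387),(420,302)]]);print(C.round(1),(C[0]+C[2])/2)
im=cv2.imread('pics/s0.png')
v,u=np.nonzero((im[...,2].astype(int)>1.8*im[...,1])&(im[...,2]>90)); k=(v>150)&(v<200)&(u>155)&(u<195)
P=np.array([pz('scene',a,b,6.) for a,b in zip(u[k],v[k])]);print(k.sum(),cv2.minAreaRect(P[:,:2].astype(np.float32)))
s=manip.sense(); Rm=R.from_rotvec(s['eef_rot'])
t=np.array([463,227.5,120]); print('dp',(Rm.inv().apply(t-s['position'])/1000).round(4))
a=np.radians(62.3);T=np.c_[[np.cos(a),np.sin(a),0],[np.sin(a),-np.cos(a),0],[0,0,-1]]
print('tw',(Rm.inv()*R.from_matrix(T)).as_rotvec().round(4))
```

```text
[[ 483.7   26.3    8. ]
 [ 470.1  -91.9    8. ]
 [ 540.5 -100.2    8. ]] [512.13418648 -36.92820526   8.        ]
126 ((461.9914855957031, 227.51693725585938), (129.17819213867188, 7.833319664001465), 62.399837493896484)
dp [-0.3857 -0.2069  0.0984]
tw [-8.0000e-04  9.0000e-04  1.7845e+00]
```

Request:
{"name": "servo_tool", "arguments": {"moves": [{"twist": [0,0,0.14],"dp": [-0.035,-0.018,0.005],"jaw": -1},{"twist": [0,0,0.28],"dp": [-0.075,-0.04,0.01],"jaw": -1},{"twist": [0,0,0.42],"dp": [-0.115,-0.061,0.015],"jaw": -0.6},{"twist": [0,0,0.56],"dp": [-0.155,-0.083,0.02],"jaw": -0.4},{"twist": [0,0,0.7],"dp": [-0.195,-0.104,0.03],"jaw": -0.4},{"twist": [0,0,0.84],"dp": [-0.235,-0.126,0.04],"jaw": -0.4},{"twist": [0,0,0.98],"dp": [-0.275,-0.147,0.05],"jaw": -0.4},{"twist": [0,0,1.12],"dp": [-0.315,-0.169,0.06],"jaw": -0.4},{"twist": [0,0,1.26],"dp": [-0.355,-0.19,0.08],"jaw": -0.4},{"twist": [0,0,1.4],"dp": [-0.386,-0.207,0.098],"jaw": -0.4}], "grip_force": 40}}

```text
clock: 1.1
position: [464.7, 225.4, 119.6]
eef_rot: [2.335, 2.101, -0.001]
force: [0.5, 1.1, -0.2]
gripper_width: 0.701
```

```bash
cat >> h.py <<'E'
def plan(x,y,z,deg):
    s=manip.sense(); Rm=R.from_rotvec(s['eef_rot']);a=np.radians(deg)
    T=np.c_[[np.cos(a),np.sin(a),0],[np.sin(a),-np.cos(a),0],[0,0,-1]]
    print('t',s['clock'],'pos',s['position'].round(1),'w',round(s['gripper_width'],3),'F',s['force'].round(1),'q6',s['joint_pos'][5].round(2))
    print('dp',(Rm.inv().apply(np.array([x,y,z])-s['position'])/1000).round(4),'tw',(Rm.inv()*R.from_matrix(T)).as_rotvec().round(4))
E
python3 -c "
from h import *
plan(462.5,227.5,40,62.3)"
```

```text
t 1.1 pos [464.7 225.4 119.6] w 0.701 F [ 0.5  1.1 -0.2] q6 0.47
dp [ 0.0019 -0.0025  0.0796] tw [2.000e-04 1.000e-03 3.778e-01]
```

Request:
{"name": "servo_tool", "arguments": {"moves": [{"twist": [0,0,0.13],"dp": [0.002,-0.0025,0.01],"jaw": -0.4},{"twist": [0,0,0.26],"dp": [0.002,-0.0025,0.02],"jaw": -0.4},{"twist": [0,0.001,0.378],"dp": [0.002,-0.0025,0.04],"jaw": -0.4},{"twist": [0,0.001,0.378],"dp": [0.002,-0.0025,0.06],"jaw": -0.4},{"twist": [0,0.001,0.378],"dp": [0.002,-0.0025,0.08],"jaw": -0.4},{"twist": [0,0.001,0.378],"dp": [0.002,-0.0025,0.09],"jaw": -0.4},{"twist": [0,0.001,0.378],"dp": [0.002,-0.0025,0.1],"jaw": -0.4},{"twist": [0,0.001,0.378],"dp": [0.002,-0.0025,0.107],"jaw": -0.4},{"twist": [0,0.001,0.378],"dp": [0.002,-0.0025,0.112],"jaw": -0.4},{"twist": [0,0.001,0.378],"dp": [0.002,-0.0025,0.112],"jaw": -0.4}]}}

```text
clock: 2.1
position: [462.4, 227.6, 7.3]
eef_rot: [2.689, 1.625, -0.0]
force: [-0.4, -0.6, -0.0]
gripper_width: 0.7
```

```bash
python3 -c "
from h import *
plan(462.5,227.5,3,62.3)
im,d=snap('scene','s1')
cv2.imwrite('pics/s1c.png',cv2.resize(im[100:220,110:240,::-1],None,fx=4.5,fy=4.5))"
```

```text
t 2.1 pos [462.4 227.6   7.3] w 0.7 F [-0.4 -0.6 -0. ] q6 0.85
dp [-0.      0.0001  0.0043] tw [-0.      0.0002 -0.0003]
```

View pics/s1c.png

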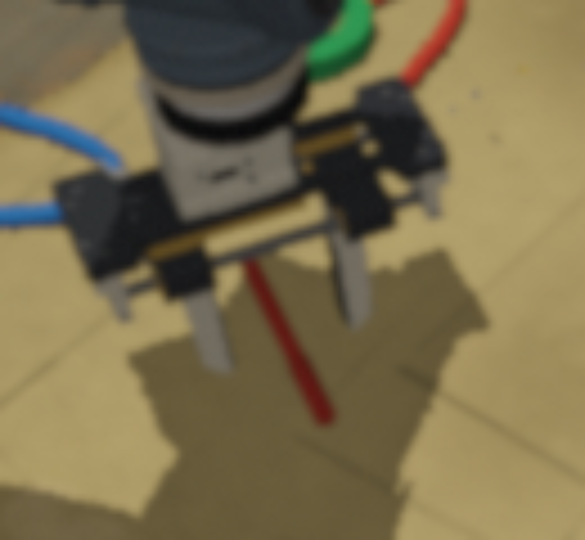

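The fingers straddle the red pen squarely; its near end is at crop (325,415). I'll lower to TCP z ≈ 2.5 and close.

Request:
{"name": "servo_tool", "arguments": {"moves": [{"twist": [0,0,0],"dp": [0,0,0.003],"jaw": -0.4},{"twist": [0,0,0],"dp": [0,0,0.005],"jaw": -0.4},{"twist": [0,0,0],"dp": [0,0,0.005],"jaw": 0},{"twist": [0,0,0],"dp": [0,0,0.005],"jaw": 0.4},{"twist": [0,0,0],"dp": [0,0,0.005],"jaw": 0.6},{"twist": [0,0,0],"dp": [0,0,0.005],"jaw": 1},{"twist": [0,0,0],"dp": [0,0,0.005],"jaw": 1},{"twist": [0,0,0],"dp": [0,0,0.005],"jaw": 1},{"twist": [0,0,0],"dp": [0,0,0.005],"jaw": 1},{"twist": [0,0,0],"dp": [0,0,0.005],"jaw": 1}], "grip_force": 40}}

```text
clock: 3.15
position: [462.6, 227.7, 2.7]
eef_rot: [2.689, 1.625, 0.001]
force: [0.2, 0.1, -0.3]
gripper_width: 0.126
```

Request:
{"name": "servo_tool", "arguments": {"moves": [{"twist": [0,0,0],"dp": [0,0,0],"jaw": 1},{"twist": [0,0,0],"dp": [0,0,0],"jaw": 1},{"twist": [0,0,0],"dp": [0,0,-0.005],"jaw": 1},{"twist": [0,0,0],"dp": [0,0,-0.015],"jaw": 1},{"twist": [0,0,0],"dp": [0,0,-0.03],"jaw": 1},{"twist": [0,0,0],"dp": [0,0,-0.05],"jaw": 1},{"twist": [0,0,0],"dp": [0,0,-0.08],"jaw": 1},{"twist": [0,0,0],"dp": [0,0,-0.11],"jaw": 1},{"twist": [0,0,0],"dp": [0,0,-0.13],"jaw": 1},{"twist": [0,0,0],"dp": [0,0,-0.13],"jaw": 1}]}}

```text
clock: 4.15
position: [463.9, 228.2, 136.0]
eef_rot: [2.688, 1.624, 0.009]
force: [-0.4, -0.1, -0.9]
gripper_width: 0.127
```

```bash
python3 -c "
from h import *
plan(512,-36,133,83)
im,d=snap('scene','s2')
cv2.imwrite('pics/s2c.png',cv2.resize(im[50:220,90:260,::-1],None,fx=3.4,fy=3.4))"
```

```text
t 4.15 pos [463.9 228.2 136. ] w 0.127 F [-0.4 -0.1 -0.9] q6 0.85
dp [-0.2115  0.1654  0.0027] tw [ 0.0046 -0.0035 -0.3614]
```

View pics/s2c.png

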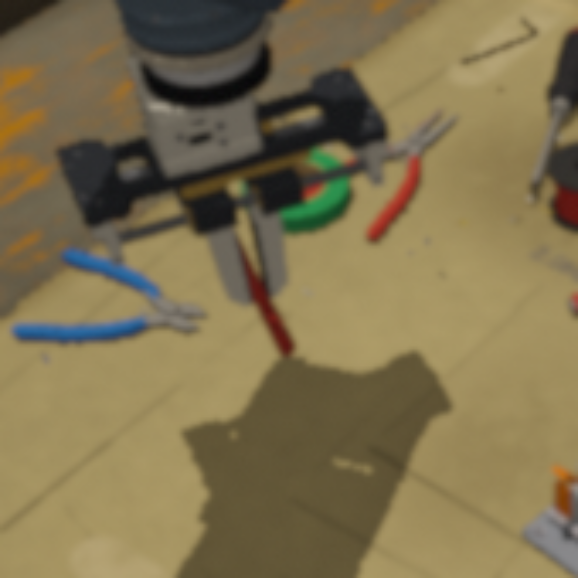

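The pen is held (opening 11.8 mm). I'll carry it over the clip.

Request:
{"name": "servo_tool", "arguments": {"moves": [{"twist": [0,0,-0.04],"dp": [-0.02,0.016,0],"jaw": 1},{"twist": [0,0,-0.08],"dp": [-0.045,0.035,0],"jaw": 1},{"twist": [0,0,-0.12],"dp": [-0.07,0.055,0],"jaw": 1},{"twist": [0.001,0,-0.17],"dp": [-0.1,0.078,0],"jaw": 1},{"twist": [0.002,-0.001,-0.22],"dp": [-0.13,0.102,0],"jaw": 1},{"twist": [0.003,-0.002,-0.27],"dp": [-0.16,0.125,0],"jaw": 1},{"twist": [0.004,-0.003,-0.32],"dp": [-0.185,0.145,0.002],"jaw": 1},{"twist": [0.004,-0.003,-0.35],"dp": [-0.2,0.157,0.003],"jaw": 1},{"twist": [0.0046,-0.0035,-0.361],"dp": [-0.21,0.165,0.003],"jaw": 1},{"twist": [0.0046,-0.0035,-0.361],"dp": [-0.2115,0.1654,0.003],"jaw": 1}]}}

```text
clock: 5.2
position: [510.8, -37.4, 130.0]
eef_rot: [-2.353, -2.078, 0.005]
force: [-0.0, -0.1, -0.7]
gripper_width: 0.127
```

```bash
python3 -c "
from h import *
plan(512,-36,75,83)
im,d=snap('scene','s3')
cv2.imwrite('pics/s3c.png',cv2.resize(im[120:290,190:360,::-1],None,fx=3.5,fy=3.5,interpolation=cv2.INTER_CUBIC))
im,d=snap('top','t3')
cv2.imwrite('pics/t3c.png',cv2.resize(im[130:250,210:350,::-1],None,fx=4,fy=4,interpolation=cv2.INTER_CUBIC))"
```

```text
t 5.2 pos [510.8 -37.4 130. ] w 0.127 F [-0.  -0.1 -0.7] q6 -0.04
dp [0.0016 0.0013 0.055 ] tw [-0.0038  0.0012 -0.002 ]
```

View pics/s3c.png

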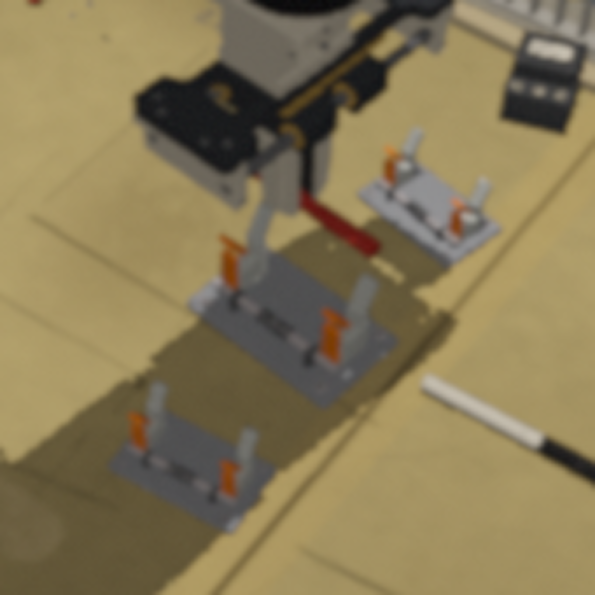

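View pics/t3c.png

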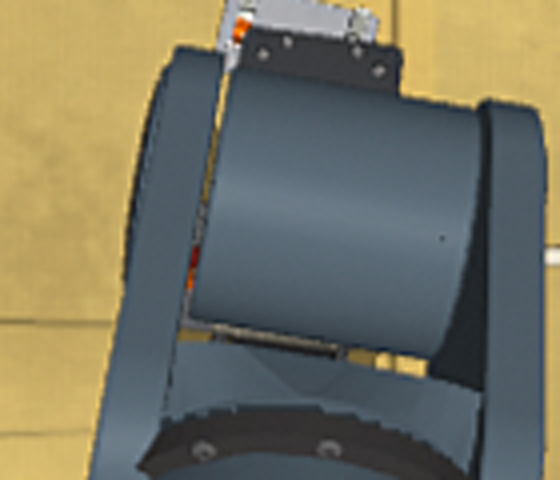

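Request:
{"name": "servo_tool", "arguments": {"moves": [{"twist": [-0.001,0,0],"dp": [0.001,0.001,0.01],"jaw": 1},{"twist": [-0.002,0.001,-0.001],"dp": [0.002,0.002,0.02],"jaw": 1},{"twist": [-0.004,0.001,-0.002],"dp": [0.002,0.0025,0.03],"jaw": 1},{"twist": [-0.004,0.001,-0.002],"dp": [0.002,0.0025,0.04],"jaw": 1},{"twist": [-0.004,0.001,-0.002],"dp": [0.002,0.0025,0.048],"jaw": 1},{"twist": [-0.004,0.001,-0.002],"dp": [0.002,0.0025,0.054],"jaw": 1},{"twist": [-0.004,0.001,-0.002],"dp": [0.002,0.0025,0.056],"jaw": 1},{"twist": [-0.004,0.001,-0.002],"dp": [0.002,0.0025,0.056],"jaw": 1},{"twist": [-0.004,0.001,-0.002],"dp": [0.002,0.0025,0.056],"jaw": 1},{"twist": [-0.004,0.001,-0.002],"dp": [0.002,0.0025,0.056],"jaw": 1}]}}

```text
clock: 6.3
position: [513.3, -34.5, 74.6]
eef_rot: [2.352, 2.082, 0.001]
force: [0.4, -0.3, 0.3]
gripper_width: 0.128
```

```bash
python3 -c "
from h import *
plan(513.2,-35.7,28,83)
im,d=snap('scene','s4')
cv2.imwrite('pics/s4c.png',cv2.resize(im[170:260,225:325,::-1],None,fx=6,fy=6,interpolation=cv2.INTER_CUBIC))"
```

```text
t 6.3 pos [513.3 -34.5  74.6] w 0.128 F [ 0.4 -0.3  0.3] q6 -0.04
dp [-0.0012 -0.      0.0466] tw [0.0011 0.     0.0006]
```

View pics/s4c.png

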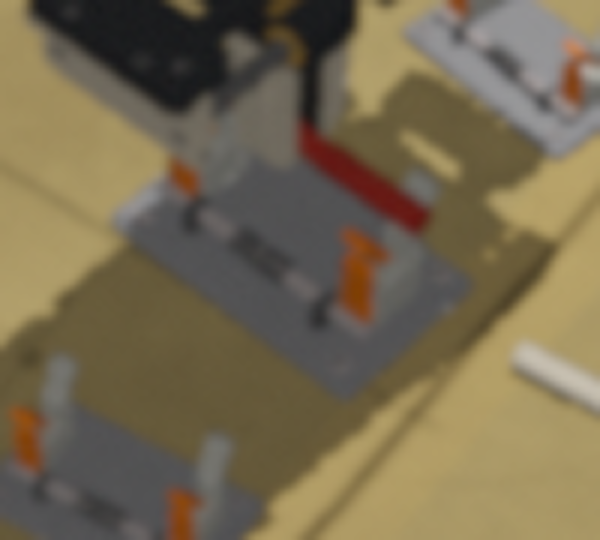

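The pen lies between the jaw tops and the prong tops; its near end is at crop (422,220). I'll check its end and line against the expected pose.

```bash
python3 -c "
from h import *
g=lambda x,y,z:pz('scene',(x+.5)/6-.5+225,(y+.5)/6-.5+170,z)
a,b=g(423,218,78),g(310,142,78);print(a,b,np.degrees(np.arctan2(*(b-a)[[1,0]])))
a,b=g(423,218,78),g(310,142,75);print(np.degrees(np.arctan2(*(b-a)[[1,0]])))
print('nose tip top of jaw R',g(362,240,66),'prong top R',g(424,178,66))
d=np.load('pics/s4.npy')
for x,y in [(415,212),(380,192),(340,165),(320,150)]:
  u,v=round(x/6+225),round(y/6+170); print(px('scene',u,v,d[v,u]).round(1))
"
```

```text
[507.32773765 -96.26988219  78.        ] [512.51399034 -44.04301786  78.        ] 84.32898369382855
82.25007406866733
nose tip top of jaw R [494.54356966 -79.54840693  66.        ] prong top R [531.35752904 -81.58082025  66.        ]
[504.6 -95.   82.9]
[502.8 -81.   84.5]
[504.2 -64.6  84.7]
[507.1 -52.3  83.1]
```

Request:
{"name": "servo_tool", "arguments": {"moves": [{"twist": [0,0,0],"dp": [-0.0005,-0.0002,0.003],"jaw": 1},{"twist": [0.001,0,0],"dp": [-0.001,-0.0005,0.006],"jaw": 1},{"twist": [0.001,0,0],"dp": [-0.0015,-0.0005,0.009],"jaw": 1},{"twist": [0.001,0,0],"dp": [-0.0015,-0.0005,0.012],"jaw": 1},{"twist": [0.001,0,0],"dp": [-0.0015,-0.0005,0.015],"jaw": 1},{"twist": [0.001,0,0],"dp": [-0.0015,-0.0005,0.017],"jaw": 1},{"twist": [0.001,0,0],"dp": [-0.0015,-0.0005,0.019],"jaw": 1},{"twist": [0.001,0,0],"dp": [-0.0015,-0.0005,0.02],"jaw": 1},{"twist": [0.001,0,0],"dp": [-0.0015,-0.0005,0.02],"jaw": 1},{"twist": [0.001,0,0],"dp": [-0.0015,-0.0005,0.02],"jaw": 1}], "grip_force": 50}}

```text
clock: 7.35
position: [513.0, -36.0, 54.9]
eef_rot: [2.352, 2.082, 0.001]
force: [2.1, -0.8, 4.4]
gripper_width: 0.126
```

```bash
python3 -c "
from h import *
plan(512.5,-36,33,83); print(manip.sense()['ft_torque'])
im,d=snap('scene','s5')
cv2.imwrite('pics/s5c.png',cv2.resize(im[170:260,225:325,::-1],None,fx=6,fy=6,interpolation=cv2.INTER_CUBIC))"
```

```text
t 7.35 pos [513.  -36.   54.9] w 0.126 F [ 2.1 -0.8  4.4] q6 -0.04
dp [-0.     -0.0005  0.0219] tw [0.0008 0.     0.0005]
[-0.2144282  -0.45886074  0.0164233 ]
```

View pics/s5c.png

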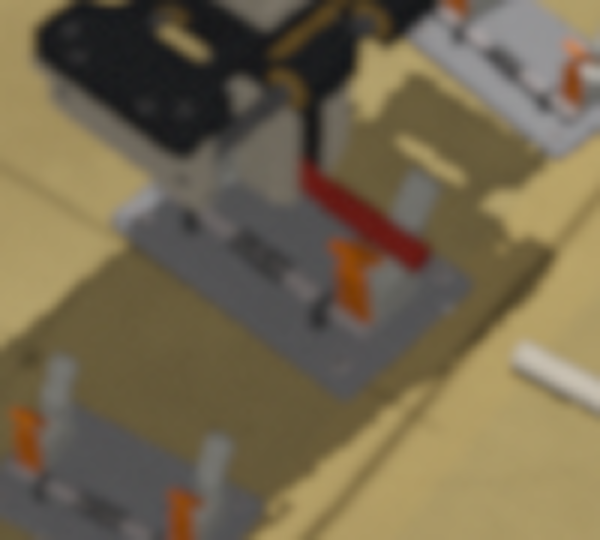

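The pen is between the jaw and the prongs. The jaw is already tilting aside, with 4.4 N up and 2.1 N towards the prongs, which is the expected sign. I'll press on.

Request:
{"name": "servo_tool", "arguments": {"moves": [{"twist": [0,0,0],"dp": [0,0,0.003],"jaw": 1},{"twist": [0,0,0],"dp": [0,0,0.006],"jaw": 1},{"twist": [0,0,0],"dp": [0,0,0.009],"jaw": 1},{"twist": [0,0,0],"dp": [0,0,0.012],"jaw": 1},{"twist": [0,0,0],"dp": [0,0,0.014],"jaw": 1},{"twist": [0,0,0],"dp": [0,0,0.016],"jaw": 1},{"twist": [0,0,0],"dp": [0,0,0.018],"jaw": 1},{"twist": [0,0,0],"dp": [0,0,0.0195],"jaw": 1},{"twist": [0,0,0],"dp": [0,0,0.0205],"jaw": 1},{"twist": [0,0,0],"dp": [0,0,0.021],"jaw": 1}]}}

```text
clock: 8.4
position: [512.3, -35.9, 33.5]
eef_rot: [-2.352, -2.082, 0.001]
force: [0.1, 1.0, 0.2]
gripper_width: 0.127
```

```bash
python3 -c "
from h import *
plan(512.5,-36,32,83); print(manip.sense()['ft_torque'])
im,d=snap('scene','s6')
cv2.imwrite('pics/s6c.png',cv2.resize(im[170:260,225:325,::-1],None,fx=6,fy=6,interpolation=cv2.INTER_CUBIC))"
```

```text
t 8.4 pos [512.3 -35.9  33.5] w 0.127 F [0.1 1.  0.2] q6 -0.04
dp [-0.0001  0.0002  0.0015] tw [-0.0007 -0.      0.0005]
[-0.07619635  0.09647695 -0.01791013]
```

View pics/s6c.png

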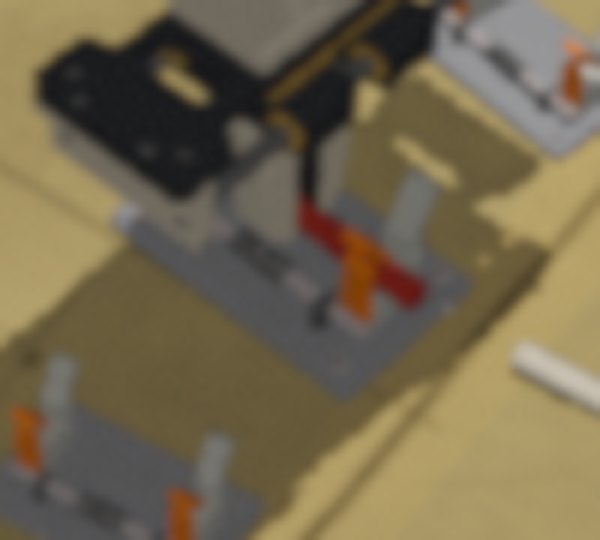

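The jaw has snapped over the pen and the force is about 0. I'll press slightly further to confirm it is seated.

Request:
{"name": "servo_tool", "arguments": {"moves": [{"twist": [0,0,0],"dp": [0,0,0.0003],"jaw": 1},{"twist": [0,0,0],"dp": [0,0,0.0006],"jaw": 1},{"twist": [0,0,0],"dp": [0,0,0.0009],"jaw": 1},{"twist": [0,0,0],"dp": [0,0,0.0012],"jaw": 1},{"twist": [0,0,0],"dp": [0,0,0.0015],"jaw": 1},{"twist": [0,0,0],"dp": [0,0,0.0015],"jaw": 1},{"twist": [0,0,0],"dp": [0,0,0.0015],"jaw": 1},{"twist": [0,0,0],"dp": [0,0,0.0015],"jaw": 1},{"twist": [0,0,0],"dp": [0,0,0.0015],"jaw": 1},{"twist": [0,0,0],"dp": [0,0,0.0015],"jaw": 1}]}}

```text
clock: 9.45
position: [512.4, -35.9, 32.6]
eef_rot: [-2.352, -2.082, 0.001]
force: [-2.3, -0.5, 8.1]
gripper_width: 0.126
```

It is seated: 8 N upward at TCP z 32.6, as predicted. I'll release and retreat straight up.

Request:
{"name": "servo_tool", "arguments": {"moves": [{"twist": [0,0,0],"dp": [0,0,0],"jaw": 0.7},{"twist": [0,0,0],"dp": [0,0,0],"jaw": 0.6},{"twist": [0,0,0],"dp": [0,0,0],"jaw": 0.5},{"twist": [0,0,0],"dp": [0,0,0],"jaw": 0.4},{"twist": [0,0,0],"dp": [0,0,0],"jaw": 0.4},{"twist": [0,0,0],"dp": [0,0,0],"jaw": 0.4},{"twist": [0,0,0],"dp": [0,0,-0.005],"jaw": 0.4},{"twist": [0,0,0],"dp": [0,0,-0.015],"jaw": 0.4},{"twist": [0,0,0],"dp": [0,0,-0.03],"jaw": 0.4},{"twist": [0,0,0],"dp": [0,0,-0.05],"jaw": 0.4}]}}

```text
clock: 10.45
position: [512.1, -35.9, 83.5]
eef_rot: [-2.352, -2.082, 0.001]
force: [0.0, 0.2, 0.5]
gripper_width: 0.298
```

Request:
{"name": "servo_tool", "arguments": {"moves": [{"twist": [0,0,0],"dp": [0,0,-0.02],"jaw": 0.4},{"twist": [0,0,0],"dp": [0,0,-0.05],"jaw": 0.4},{"twist": [0,0,0],"dp": [0,0,-0.08],"jaw": 0.4},{"twist": [0,0,0],"dp": [0.03,0,-0.1],"jaw": 0.4},{"twist": [0,0,0],"dp": [0.07,0,-0.12],"jaw": 0.4},{"twist": [0,0,0],"dp": [0.11,0,-0.12],"jaw": 0.4},{"twist": [0,0,0],"dp": [0.15,0,-0.12],"jaw": 0.4},{"twist": [0,0,0],"dp": [0.19,0,-0.12],"jaw": 0.4},{"twist": [0,0,0],"dp": [0.22,0,-0.12],"jaw": 0.4},{"twist": [0,0,0],"dp": [0.22,0,-0.12],"jaw": 0.4}]}}

```text
clock: 11.45
position: [538.9, 185.4, 204.3]
eef_rot: [-2.348, -2.086, -0.0]
force: [-0.4, -1.0, -0.4]
gripper_width: 0.301
```

```bash
python3 -c "
from h import *
s=manip.sense();print(s['clock'],s['position'],s['force'])
im,d=snap('scene','s7')
a=cv2.resize(im[170:260,225:325,::-1],None,fx=4,fy=4,interpolation=cv2.INTER_CUBIC)
im,d=snap('top','t7')
b=cv2.resize(im[165:255,235:335,::-1],None,fx=4,fy=4,interpolation=cv2.INTER_CUBIC)
cv2.imwrite('pics/f.png',np.hstack([a,b]))"
```

```text
11.45 [538.8537148  185.39457325 204.25050636] [-0.39945259 -0.96540943 -0.35544533]
```

View pics/f.png

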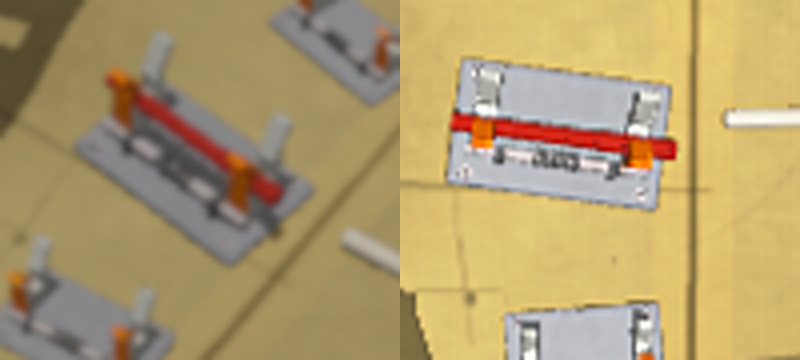

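In the top crop the red pen runs from (453,122) to (676,150), under both orange noses at (483,133) and (641,152). It overhangs the forks almost equally, about 1.5 mm off centre. A quick height check, then I'll hand in.

```bash
python3 -c "
from h import *
d=np.load('pics/t7.npy')
for x,y in [(520,131),(560,136),(600,141),(545,134)]:
  u,v=round((x-400)/4+235),round(y/4+165); print(px('top',u,v,d[v,u]).round(1))
print(manip.close_job())"
```

```text
[513.  -12.7  39.6]
[510.9 -35.2  41. ]
[508.7 -57.4  44. ]
[512.9 -26.   43.5]
the job is handed in; nothing more can be done
None
```

The red marker is in the largest (middle) clip, pressed past the sprung jaw and released, and the job was handed in at about 11.6 s. No verdict was reported.

What the last checks showed:
- **Seating:** before release, the seat pushed back with about 8 N, with the tool tip at 32.6 mm. That matches the height expected for a pen resting on the seats.
- **Height:** after release, the top of the pen measured 39.6–44 mm in the depth picture, against 42 mm expected. That spread looks like camera noise.
- **Position:** both final pictures show the pen in line with the clip, under both jaw noses. It is roughly 1.5 mm off centre lengthwise.
- **Jaw:** it looked shut in both pictures. I had no direct reading of the jaw angle.
- **Clear of contact:** the gripper is well away from the clip and the tool force is about zero.
- **White marker:** it was not approached. The end of it still visible in the final pictures looks where it was; I did not measure it.

One disagreement: the two cameras put the clip about 2–3 mm apart, so I aimed between them. The forces during the press were normal for the fit.

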